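# Restock the tea organiser with the full tin

### The arm

A 6-joint arm with a two-finger parallel gripper is mounted at the origin on a cart in front of the work surface, level with it; the furniture and walls round the work are solid. World frame = base frame: x ahead of the robot, y to its left, z up, the work surface at z = 0. Lengths are in mm, angles in rad, forces in N, time in s.
With the tool pointing down it reaches from about 350 to 975 mm from the base axis. Payload 7.1 kg.
Tool frame: the origin (TCP) lies at the very end of the fingers, on their centre line; the grasp point (between the pads) lies 19 mm behind it; z points along the fingers, y is the line along which they close (so a half turn about z gives the same grasp; the last joint's range is limited). The gripper opens to 88 mm and grips with 3 to 60 N. Pads are 20 mm wide; open, the fingers measure 115 mm over their backs; the gripper's body (75 mm by 178 mm) begins 61 mm behind the grasp point.
Start: joints at [1.328, 0.423, 1.63, -0, 1.089, -0.019], TCP at [138.679, 609.404, 222.675] pointing down, gripper open.
Joint ranges: [-3, 3], [-0.9, 2.11], [0.09, 2.58], [-1.31, 4.45], [0.11, 2.69], [-2.54, 2.54]. Speed limits (rad/s): [2.39, 2.39, 3.01, 3.14, 3.14, 3.14].

### API

Orientations are given as a rotation vector (axis times angle).
In Python, from workcell import get_obs, get_image, job, models gives the robot as it stands.
- The arm moves only by the tool jog_arm, never from a script. Its argument "increments" is one flat list of numbers, 7 for each row, row after row: the turn, a rotation vector about the tool's x, y, z in degrees, then the shift along the tool's x, y, z in mm, then the opening in per cent of the stroke, from 0 (shut) to 100 (fully open). A call has 1 to 12 rows; each row shifts and turns the commanded pose from where the row before left it, along the tool's axes as they then stand; what a row does not reach is not made up. A row lasts 1/8 s, in which the tool goes at most 62.5 mm and 10.7 degrees, less where a joint would pass 70% of its speed; a pose out of reach is approached as far as the arm can. A call is refused whole if a number of a shift passes 62.5 or a number of a turn 10.7, either way. A call with a gripper value outside its range is refused whole. The fingers move at their own pace and stop on an object; the grip force is fixed at half the most. Time passes only in rows, so rows that do not move let the fingers close. It gives the time, the measured TCP pose, the force, the opening and the grip force at its end, in the units of the state.
- get_obs(): the state, without advancing time (a new reading comes with each control period).
- get_image(name): name is "scene" or "top"; returns a dict with "pixels" (420x560x3 uint8, blue, green, red), "depth" (420x560 float32, mm along the optical axis (not along the pixel's ray), 0 where there is no reading), "fx", "fy", "cx", "cy" (pixels), "cam_to_world" (4x4, takes a point from camera to world coordinates). Camera axes: x right, y up, looking along -z (the intrinsics and any distortion apply to the point x, -y, -z); pixel columns grow to the right and rows downward; lengths in mm; the calibration is good to about 2 mm. A picture is of the moment at which its call begins.
- job.close_job(): hands the job in; it is judged then, once.
Trained networks look in the newest picture that a camera, given by its name, has taken for a name from the list of things; names that differ only in an ending like _2 or _b are one class to them, and where a whole thing is asked for, a point or a joint stands for the part that bears it (a point fixed in the world has none). Each returns a list of dicts, best first, with "p" (0 to 1); they miss things now and then, are a little off and sometimes report something else, mostly with a low value. They report only what shows in the picture. A call takes as long as a camera call.
- models.look_for(target, camera): "centre" ([x, y, z] in mm, in world coordinates, good to about 4 mm: the middle of the surface that is visible of it).
- models.regions_of(target, camera): "region" (420x560 bool, what is visible of it).
The state is a dict: "t": time; "qpos": joint angles; "qvel": joint speeds; "joint_torque": joint torques, N m; "ee_pos": TCP position; "orientation": TCP orientation; "ft_force": force on the tool from outside, world axes, zero at the start; "moment": the same for the moment, N m; "width": finger opening in mm; "grasp_force": force on a finger pad.
Only numpy, scipy, OpenCV 4.12 (cv2) and the standard library are available. Lean on these libraries where they do the work, as an engineer would, in place of code of your own. Each camera call takes 0.05 s, during which the arm holds its last target. There are 200 camera calls.

### The job

Restock the tea organiser: the tin in its lower tray is used up, and just one of the identical tins in the wooden carrying tray is full, so lift them to feel which. Swing the organiser's upper tray out on its post, take out the used-up tin, set the full one in its place, and swing the upper tray fully home over it again. Lay the small sachet boxes from the table in the upper tray, let the used-up tin and all the other empties end upright in the carrying tray for refilling, and leave the mug alone.

Things in the scene. Friction and masses are not known exactly. Their poses are not given: they have to be found in the camera images.
- organiser: two-tier swivel organiser of light wood, fixed, 80 (x) x 210 (y) mm. Lower tray: walls 22 mm high, tin compartment at its -y end (next to the robot), a fixed match box in the middle, steel post at y = +86.5 mm. Upper tray of the same outline above it: underside at 85 mm, wall tops at 107 mm (a tin below it reaches 67 mm). Origin: centre of its underside, y along its length to the post, z up
- bay (a point): centre of the floor of the tin compartment in the lower tray, 6 mm above the table; inside 68 mm (x) by 88 mm (y), its walls rise 16 mm above this floor and are 6 mm thick; axes as the organiser's. The tin's longer side goes along y, either way round
- swing_tray (a joint): angle of the upper tray about the post: 0 = fully home, squarely above the lower tray (a stop); it grows as the knob end swings away to the robot's right (counter-clockwise seen from above), to a stop at 1.5. It may start a little ajar, turns with light friction (a push of 1 to 2 N at the knob) and stays where it is left
- tray_pivot (a point): the pivot axis of the upper tray (upright), 85 mm above the table; the post's cap ends at 120 mm
- tray_knob (a point): middle of the dark upright knob on the free end of the upper tray, 179.5 mm from the pivot axis, 125 mm above the table; knob 20 mm thick, from 107 to 142 mm above the table, on a flat end block flush with the wall tops. Its x and y turn with the tray (y towards the pivot)
- carry_floor (a point): centre of the floor of the wooden carrying tray, 8 mm above the table; fixed; 192 (x) x 190 (y) mm outside, 180 x 178 mm inside, wall tops 20 mm above the table, a wire handle up to 38 mm high in the middle of its -y and +y ends. It takes four tins, two by two: centres at x = +-46, y = +-45 mm, longer sides along y
- old_tin: closed brown tea tin, lid fixed, 60 (x) x 78 (y) x 61 mm; its body is 52 mm across x (-25 to +27) and 76 mm along y, the lid (top 2 mm) juts 2 mm. All tins look the same: full about 0.45 kg, empty about 0.1 kg. Origin: centre of its underside, z up. This is the used-up (empty) one that starts in the lower tray
- tray_floor (a point): centre of the floor of the empty upper tray, 90 mm above the table; inside 70 mm (x) by 153 mm (y), wall tops 17 mm above this floor; turns with the tray, y towards the pivot, the knob is on its -y side
- carry_tray: the wooden carrying tray as a whole; origin: centre of its underside on the table, axes as carry_floor. Behind the table a stone ledge runs slantwise, its top 156 mm high, its front edge on the line from (x 0.84, y 0.34) to (0.39, -0.61): keep the hand clear of it. A coffee machine stands on its left part
- mug: pink and white coffee mug, 90 x 122 x 105 mm, right of the work; to be left alone. Origin: centre of its underside. Between it and the carrying tray the table is free but for the sachet boxes, so a tin can be set down there for a while when the carrying tray is full; the table's front edge lies at x = 0.34
- box_a: small flat card box of sachets, cream and brown, lying on the table: 38 x 60 mm, 22 mm high, 0.06 kg. Its long side points along its own y axis turned by +30 degrees (0.524 rad, counter-clockwise from above), so its short side (to be gripped) lies along x turned by +30 degrees. Origin: centre of its underside. One of one or two (it may be absent)
- box_b: small flat card box of sachets, cream and brown, lying on the table: 38 x 60 mm, 22 mm high, 0.06 kg. Its long side points along its own y axis turned by +30 degrees (0.524 rad, counter-clockwise from above), so its short side (to be gripped) lies along x turned by +30 degrees. Origin: centre of its underside. One of one or two (it may be absent)
- tin_a: closed brown tea tin, lid fixed, 60 (x) x 78 (y) x 61 mm; its body is 52 mm across x (-25 to +27) and 76 mm along y, the lid (top 2 mm) juts 2 mm. All tins look the same: full about 0.45 kg, empty about 0.1 kg. Origin: centre of its underside, z up. One of the three or four tins in the carrying tray, just one of which is full (it may be absent)
- tin_b: closed brown tea tin, lid fixed, 60 (x) x 78 (y) x 61 mm; its body is 52 mm across x (-25 to +27) and 76 mm along y, the lid (top 2 mm) juts 2 mm. All tins look the same: full about 0.45 kg, empty about 0.1 kg. Origin: centre of its underside, z up. One of the three or four tins in the carrying tray, just one of which is full (it may be absent)
- tin_c: closed brown tea tin, lid fixed, 60 (x) x 78 (y) x 61 mm; its body is 52 mm across x (-25 to +27) and 76 mm along y, the lid (top 2 mm) juts 2 mm. All tins look the same: full about 0.45 kg, empty about 0.1 kg. Origin: centre of its underside, z up. One of the three or four tins in the carrying tray, just one of which is full (it may be absent)
- tin_d: closed brown tea tin, lid fixed, 60 (x) x 78 (y) x 61 mm; its body is 52 mm across x (-25 to +27) and 76 mm along y, the lid (top 2 mm) juts 2 mm. All tins look the same: full about 0.45 kg, empty about 0.1 kg. Origin: centre of its underside, z up. One of the three or four tins in the carrying tray, just one of which is full (it may be absent)
- tin_e: closed brown tea tin, lid fixed, 60 (x) x 78 (y) x 61 mm; its body is 52 mm across x (-25 to +27) and 76 mm along y, the lid (top 2 mm) juts 2 mm. All tins look the same: full about 0.45 kg, empty about 0.1 kg. Origin: centre of its underside, z up. One of the three or four tins in the carrying tray, just one of which is full (it may be absent)
- tin_f: closed brown tea tin, lid fixed, 60 (x) x 78 (y) x 61 mm; its body is 52 mm across x (-25 to +27) and 76 mm along y, the lid (top 2 mm) juts 2 mm. All tins look the same: full about 0.45 kg, empty about 0.1 kg. Origin: centre of its underside, z up. One of the three or four tins in the carrying tray, just one of which is full (it may be absent)

How it is judged (in metres and radians):
On the way, in this order (a step that is already met when the one before it is completed fails the run):
1. the upper tray is swung well out (value of joint swing_tray above 0.7 rad), for 0.2 s.
2. the used-up tin is out of the lower tray (horizontal distance between old_tin and bay above 0.1 m), for 0.2 s.
3. the full tin is seated in the lower tray (((horizontal distance between tin_a and bay below 0.015 m and z of tin_a in the frame of bay below 0.008 m and angle between tin_a's own z axis and vertical below 0.12 rad and linear speed of tin_a below 0.02 m/s and contact force between tin_a and organiser above 2.4 N) or (horizontal distance between tin_b and bay below 0.015 m and z of tin_b in the frame of bay below 0.008 m and angle between tin_b's own z axis and vertical below 0.12 rad and linear speed of tin_b below 0.02 m/s and contact force between tin_b and organiser above 2.4 N) or (horizontal distance between tin_c and bay below 0.015 m and z of tin_c in the frame of bay below 0.008 m and angle between tin_c's own z axis and vertical below 0.12 rad and linear speed of tin_c below 0.02 m/s and contact force between tin_c and organiser above 2.4 N) or (horizontal distance between tin_d and bay below 0.015 m and z of tin_d in the frame of bay below 0.008 m and angle between tin_d's own z axis and vertical below 0.12 rad and linear speed of tin_d below 0.02 m/s and contact force between tin_d and organiser above 2.4 N) or (horizontal distance between tin_e and bay below 0.015 m and z of tin_e in the frame of bay below 0.008 m and angle between tin_e's own z axis and vertical below 0.12 rad and linear speed of tin_e below 0.02 m/s and contact force between tin_e and organiser above 2.4 N) or (horizontal distance between tin_f and bay below 0.015 m and z of tin_f in the frame of bay below 0.008 m and angle between tin_f's own z axis and vertical below 0.12 rad and linear speed of tin_f below 0.02 m/s and contact force between tin_f and organiser above 2.4 N))), for 0.2 s.
At the end, for the whole second after the job is handed in: The full tin stands in its compartment (within 15 mm of its centre, 8 mm of its floor), the upper tray is home within 0.06 rad with the sachet boxes inside its walls, and the used-up and empty tins stand on the carrying tray's floor (within 70 mm of its centre in x and y), upright, all at rest (value of joint swing_tray below 0.06 rad and x of old_tin in the frame of carry_floor between -0.07 and 0.07 m and y of old_tin in the frame of carry_floor between -0.07 and 0.07 m and z of old_tin in the frame of carry_floor below 0.01 m and angle between old_tin's own z axis and vertical below 0.15 rad and linear speed of each of old_tin, box_a, box_b below 0.02 m/s and ((horizontal distance between tin_a and bay below 0.015 m and z of tin_a in the frame of bay below 0.008 m and angle between tin_a's own z axis and vertical below 0.12 rad and linear speed of tin_a below 0.02 m/s and contact force between tin_a and organiser above 2.4 N) or (x of tin_a in the frame of carry_floor between -0.07 and 0.07 m and y of tin_a in the frame of carry_floor between -0.07 and 0.07 m and z of tin_a in the frame of carry_floor below 0.01 m and angle between tin_a's own z axis and vertical below 0.15 rad and linear speed of tin_a below 0.02 m/s and contact force between tin_a and carry_tray below 2.4 N)) and ((horizontal distance between tin_b and bay below 0.015 m and z of tin_b in the frame of bay below 0.008 m and angle between tin_b's own z axis and vertical below 0.12 rad and linear speed of tin_b below 0.02 m/s and contact force between tin_b and organiser above 2.4 N) or (x of tin_b in the frame of carry_floor between -0.07 and 0.07 m and y of tin_b in the frame of carry_floor between -0.07 and 0.07 m and z of tin_b in the frame of carry_floor below 0.01 m and angle between tin_b's own z axis and vertical below 0.15 rad and linear speed of tin_b below 0.02 m/s and contact force between tin_b and carry_tray below 2.4 N)) and ((horizontal distance between tin_c and bay below 0.015 m and z of tin_c in the frame of bay below 0.008 m and angle between tin_c's own z axis and vertical below 0.12 rad and linear speed of tin_c below 0.02 m/s and contact force between tin_c and organiser above 2.4 N) or (x of tin_c in the frame of carry_floor between -0.07 and 0.07 m and y of tin_c in the frame of carry_floor between -0.07 and 0.07 m and z of tin_c in the frame of carry_floor below 0.01 m and angle between tin_c's own z axis and vertical below 0.15 rad and linear speed of tin_c below 0.02 m/s and contact force between tin_c and carry_tray below 2.4 N)) and ((horizontal distance between tin_d and bay below 0.015 m and z of tin_d in the frame of bay below 0.008 m and angle between tin_d's own z axis and vertical below 0.12 rad and linear speed of tin_d below 0.02 m/s and contact force between tin_d and organiser above 2.4 N) or (x of tin_d in the frame of carry_floor between -0.07 and 0.07 m and y of tin_d in the frame of carry_floor between -0.07 and 0.07 m and z of tin_d in the frame of carry_floor below 0.01 m and angle between tin_d's own z axis and vertical below 0.15 rad and linear speed of tin_d below 0.02 m/s and contact force between tin_d and carry_tray below 2.4 N)) and ((horizontal distance between tin_e and bay below 0.015 m and z of tin_e in the frame of bay below 0.008 m and angle between tin_e's own z axis and vertical below 0.12 rad and linear speed of tin_e below 0.02 m/s and contact force between tin_e and organiser above 2.4 N) or (x of tin_e in the frame of carry_floor between -0.07 and 0.07 m and y of tin_e in the frame of carry_floor between -0.07 and 0.07 m and z of tin_e in the frame of carry_floor below 0.01 m and angle between tin_e's own z axis and vertical below 0.15 rad and linear speed of tin_e below 0.02 m/s and contact force between tin_e and carry_tray below 2.4 N)) and ((horizontal distance between tin_f and bay below 0.015 m and z of tin_f in the frame of bay below 0.008 m and angle between tin_f's own z axis and vertical below 0.12 rad and linear speed of tin_f below 0.02 m/s and contact force between tin_f and organiser above 2.4 N) or (x of tin_f in the frame of carry_floor between -0.07 and 0.07 m and y of tin_f in the frame of carry_floor between -0.07 and 0.07 m and z of tin_f in the frame of carry_floor below 0.01 m and angle between tin_f's own z axis and vertical below 0.15 rad and linear speed of tin_f below 0.02 m/s and contact force between tin_f and carry_tray below 2.4 N)) and x of box_a in the frame of tray_floor between -0.035 and 0.035 m and y of box_a in the frame of tray_floor between -0.08 and 0.08 m and z of box_a in the frame of tray_floor between -0.005 and 0.02 m and x of box_b in the frame of tray_floor between -0.035 and 0.035 m and y of box_b in the frame of tray_floor between -0.08 and 0.08 m and z of box_b in the frame of tray_floor between -0.005 and 0.02 m); the robot touches nothing.
It fails at once if the mug is disturbed (moved more than 30 mm) (distance of mug from where it was at the start of the episode above 0.03 m).
Of tin_a, tin_b only 1 to 1 are there at a start; the rules pass over those that are not, and their reading is None.
Of tin_c, tin_d only 1 to 1 are there at a start; the rules pass over those that are not, and their reading is None.
Of tin_e, tin_f only 1 to 2 are there at a start; the rules pass over those that are not, and their reading is None.
Of box_a, box_b only 1 to 2 are there at a start; the rules pass over those that are not, and their reading is None.
At some moment in a run one of box_a, box_b may be knocked a few centimetres aside while the robot is not near it.
It also fails if it takes over 210 s, if anything falls off the work surface, if the arm or the gripper's body presses on something with over 40 N, if the wrist force passes 120 N, or if a joint passes its speed limit or range.

## Working session

There is one attempt and no reset: what is moved stays moved. The work goes in short steps, Python scripts to look and compute and a tool call to move; the robot and the scene stay as the last step left them, time stands still between calls to the robot, and variables do not carry over. Pictures are saved under pics/ and viewed, at most 14 in all, crops included, and the job is handed in when it is done.

Besides the shell and the picture viewer there is one more tool, called after "Request:" as a command line: name --argument value ..., lists and objects as JSON in quotes. jog_arm: Moves the arm, as the interface text tells. Its arguments: {"type":"object","properties":{"increments":{"type":"array"}},"required":["increments"]}

```bash
mkdir -p pics
cat > h.py <<'E'
import numpy as np, cv2
from workcell import get_obs, get_image, job, models
from scipy.spatial.transform import Rotation as R
def pts(im):
    d=im["depth"]; v,u=np.mgrid[0:420,0:560]
    P=np.stack([(u-im["cx"])/im["fx"]*d,-(v-im["cy"])/im["fy"]*d,-d],-1)
    M=np.array(im["cam_to_world"]); W=P@M[:3,:3].T+M[:3,3]
    W[d==0]=np.nan
    return W
def st():
    o=get_obs(); m=R.from_rotvec(o["orientation"]).as_matrix()
    print("t",round(o["t"],2),"p",np.round(o["ee_pos"],1),"F",np.round(o["ft_force"],1),"w",round(o["width"],1),"g",round(o["grasp_force"],1)); print(np.round(m,3).tolist())
    return o
E
python3 - <<'E'
from h import *
o=st()
for c in ("top","scene"):
    im=get_image(c); cv2.imwrite(f"pics/{c}0.png",im["pixels"]); np.savez(f"{c}0.npz",W=pts(im))
    print(c,np.round(im["cam_to_world"],2).tolist(),im["fx"])
    for n in ("old_tin","tin_a","box_a","mug","organiser","tray_knob","carry_tray"):
        print(n,[(np.round(r["centre"]).tolist(),round(r["p"],2)) for r in models.look_for(n,c)])
E
```

```text
t 0.0 p [138.6 608.9 221.9] F [-0.2  0.3 -0.3] w 87.4 g 0.0
[[-0.975, 0.222, -0.0], [0.222, 0.975, -0.002], [0.0, -0.002, -1.0]]
top [[-0.01, 0.99, -0.13, 290.08], [-1.0, -0.01, -0.01, -116.42], [-0.01, 0.13, 0.99, 1445.0], [0.0, 0.0, 0.0, 1.0]] 470.24129548321355
old_tin []
tin_a [([406.0, -80.0, 68.0], 0.98), ([495.0, -111.0, 69.0], 0.73), ([520.0, -35.0, 70.0], 0.62), ([444.0, 6.0, 66.0], 0.6)]
box_a []
mug [([394.0, -484.0, 49.0], 0.91)]
organiser [([472.0, 239.0, 92.0], 0.62)]
tray_knob [([465.0, 247.0, 86.0], 0.93), ([445.0, 3.0, 68.0], 0.21)]
carry_tray [([460.0, -59.0, 2.0], 0.98)]
scene [[0.34, 0.73, -0.59, -160.41], [-0.94, 0.25, -0.22, -352.9], [-0.01, 0.63, 0.77, 932.29], [0.0, 0.0, 0.0, 1.0]] 433.64919778572727
old_tin [([378.0, 221.0, 32.0], 0.84)]
tin_a [([484.0, -120.0, 65.0], 0.88), ([430.0, 3.0, 72.0], 0.71), ([388.0, -79.0, 70.0], 0.7), ([511.0, -30.0, 72.0], 0.56), ([464.0, 239.0, 98.0], 0.16)]
box_a [([419.0, -297.0, 22.0], 0.81)]
mug [([410.0, -474.0, 74.0], 0.96)]
organiser [([468.0, 234.0, 86.0], 0.95)]
tray_knob [([462.0, 237.0, 92.0], 0.64), ([390.0, -77.0, 67.0], 0.31)]
carry_tray [([407.0, -73.0, 6.0], 0.56)]
```

Run:
```python
import cv2,numpy as np
a=cv2.imread("pics/top0.png");b=cv2.imread("pics/scene0.png")
cv2.imwrite("pics/both0.png",cv2.resize(np.vstack([a,b]),(800,600)) if 0 else np.vstack([cv2.resize(a,(400,300)),cv2.resize(b,(400,300))]))
```

```text
(no output)
```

View pics/top0.png

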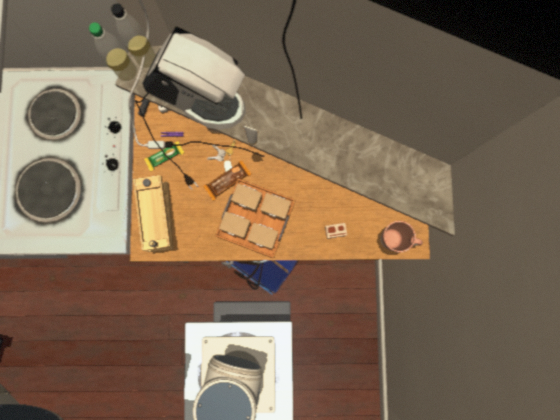

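View pics/scene0.png

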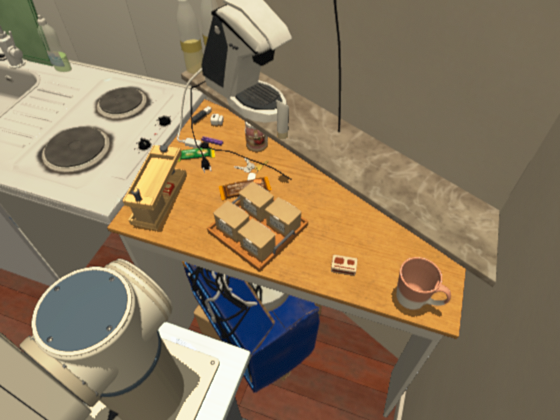

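The top view shows the organiser at (152,212), with the post at (149,183) and the knob at (153,245). Four tins stand in the carrying tray around (256,217), one sachet box is at (336,231), and the mug is at (400,237).

```bash
cat >> h.py <<'E'
def rect(P):
    (c,s,a)=cv2.minAreaRect(P[:,:2].astype(np.float32)); return np.round(c,1),np.round(s,1),round(a,1)
def comps(W,x,y,z,minn=25):
    m=((W[...,0]>x[0])&(W[...,0]<x[1])&(W[...,1]>y[0])&(W[...,1]<y[1])&(W[...,2]>z[0])&(W[...,2]<z[1])).astype(np.uint8)
    n,l,s,_=cv2.connectedComponentsWithStats(m,connectivity=4)
    for i in range(1,n):
        if s[i,4]>=minn:
            P=W[l==i]; print(rect(P),"n",s[i,4],"z",np.round(np.median(P[:,2]),1), "mean",np.round(P.mean(0),1))
E
python3 - <<'E'
from h import *
for c in ("top","scene"):
    W=np.load(c+"0.npz")["W"]; print(c)
    print("tins");comps(W,(330,620),(-180,90),(52,80))
    print("carry");comps(W,(330,620),(-200,110),(12,40),60)
    print("box");comps(W,(350,560),(-400,-200),(12,40))
    print("org");comps(W,(340,600),(150,320),(75,150))
    print("knob/post");comps(W,(340,600),(150,320),(113,150),4)
    print("low");comps(W,(340,600),(150,320),(14,80))
    print("table",np.nanmedian(W[(abs(W[...,0]-450)<40)&(abs(W[...,1]+220)<30)][:,2]))
E
```

```text
top
tins
(array([522.6, -29.5]), array([78.1, 59.9]), 67.3) n 501 z 69.5 mean [522.7 -30.1  69.4]
(array([ 494.4, -116.3]), array([77.9, 59.7]), 69.9) n 497 z 69.5 mean [ 494.6 -116.2   69.5]
(array([439.1,   5.2]), array([78.4, 59.4]), 70.4) n 507 z 69.8 mean [439.5   4.9  69.7]
(array([405.9, -77.7]), array([78.1, 59.8]), 69.0) n 508 z 69.6 mean [406.3 -78.   69.7]
carry
(array([505.2, -69.9]), array([191.3, 114.4]), 69.3) n 244 z 19.8 mean [538.1 -67.6  20.9]
(array([394.7,  13.5]), array([114. ,  21.6]), 61.7) n 98 z 19.6 mean [396.2  18.2  19.2]
(array([363.5, -92.1]), array([47.1, 93.4]), 19.3) n 89 z 19.5 mean [366.  -94.2  20.1]
box
(array([ 423.8, -300.1]), array([38.3, 60.5]), 8.1) n 252 z 22.2 mean [ 423.8 -299.6   22.2]
org
(array([473.1, 241.6]), array([211. ,  82.7]), 8.6) n 2105 z 93.1 mean [472.3 241.7  97.4]
knob/post
(array([557.8, 254. ]), array([21.6, 22.1]), 28.8) n 55 z 120.1 mean [557.4 253.6 120. ]
(array([380.7, 227.3]), array([19.3, 17.8]), 17.3) n 34 z 139.7 mean [380.3 225.4 137.3]
low
(array([471.7, 241.5]), array([210.8,  76.1]), 3.1) n 235 z 21.5 mean [
[... 225 characters left out ...]
16.7   68.1]
(array([421.9, -34.6]), array([169.8,  60.8]), 68.3) n 1336 z 69.4 mean [417.7 -39.1  68. ]
carry
(array([462.7, -52.7]), array([194.1, 192.9]), 69.7) n 1265 z 21.5 mean [428.7 -71.2  23.9]
box
(array([ 422.6, -298.1]), array([41.1, 60.4]), 10.5) n 379 z 22.2 mean [ 419.6 -298.8   21.7]
org
(array([472.9, 242.9]), array([215.1,  82.3]), 9.0) n 2106 z 95.1 mean [465.5 241.2  98.8]
knob/post
(array([556.1, 255.2]), array([20.5, 21.5]), 70.1) n 52 z 119.8 mean [555.3 254.1 119.2]
(array([377.5, 226.1]), array([13.9, 18.9]), 52.6) n 71 z 133.7 mean [376.1 225.1 131.2]
low
(array([471.4, 244.7]), array([213. ,  81.2]), 3.3) n 882 z 22.5 mean [440. 228.  28.]
table -1.7590049966155448
```

```bash
cat >> h.py <<'E'
def plan(wps,start=None):
    """wps: (x,y,z,dir_deg of tool y,opening %,rows). prints rows of tool-frame increments"""
    o=get_obs(); m=R.from_rotvec(o["orientation"]).as_matrix()
    p=np.array(o["ee_pos"]) if start is None else np.array(start[:3],float)
    d=np.degrees(np.arctan2(m[1,1],m[0,1])) if start is None else start[3]
    out=[]
    for x,y,z,dd,op,n in wps:
        if dd is None: dd=d
        p0=p.copy(); d0=d; turn=(dd-d0+180)%360-180
        if dd-d0<-180+1e-6 or dd-d0>180: pass
        for i in range(1,n+1):
            g=p0+(np.array([x,y,z])-p0)*i/n; gd=d0+turn*i/n
            c,s=np.cos(np.radians(d)),np.sin(np.radians(d)); ty=np.array([c,s,0]); tx=np.array([-s,c,0])*1.0; tz=np.array([0,0,-1.])
            tx=np.cross(ty,tz)
            tr=round(-(gd-d)*2)/2; e=g-p; sh=[round(float(e@tx)),round(float(e@ty)),round(float(e@tz))]
            out.append([0,0,tr]+sh+[op]); p=p+sh[0]*tx+sh[1]*ty+sh[2]*tz; d=d-tr
    for k in range(0,len(out),12): print("CALL",str([v for r in out[k:k+12] for v in r]).replace(" ",""))
    print("end",np.round(p,1),round(d,1))
    return list(p)+[d]
E
python3 - <<'E'
from h import *
plan([(380.5,227,222,-81.4,26,16),(380.5,227,222,-81.4,26,1)])
E
```

```text
CALL [0,0,10.0,-20,-20,0,26,0,0,10.0,-23,-16,0,26,0,0,9.5,-26,-12,0,26,0,0,10.0,-27,-7,0,26,0,0,10.0,-28,-3,0,26,0,0,10.0,-29,2,0,26,0,0,10.0,-27,7,0,26,0,0,10.0,-26,12,0,26,0,0,9.5,-23,16,0,26,0,0,10.0,-20,20,0,26,0,0,10.0,-17,23,0,26,0,0,10.0,-12,25,1,26]
CALL [0,0,10.0,-8,27,0,26,0,0,10.0,-3,28,0,26,0,0,9.5,2,29,0,26,0,0,10.0,7,27,0,26,0,0,0.0,0,0,0,26]
end [380.5 227.  221.7] -81.3
```

Request:
jog_arm --increments '[0,0,10,-20,-20,0,26,0,0,10,-23,-16,0,26,0,0,9.5,-26,-12,0,26,0,0,10,-27,-7,0,26,0,0,10,-28,-3,0,26,0,0,10,-29,2,0,26,0,0,10,-27,7,0,26,0,0,10,-26,12,0,26,0,0,9.5,-23,16,0,26,0,0,10,-20,20,0,26,0,0,10,-17,23,0,26,0,0,10,-12,25,1,26]'

```text
t: 2.3
ee_pos: [320.5, 322.0, 221.9]
orientation: [-2.871, -1.274, -0.001]
ft_force: [0.5, 0.5, 0.3]
width: 22.9
grasp_force: 0.0
```

Request:
jog_arm --increments '[0,0,10,-8,27,0,26,0,0,10,-3,28,0,26,0,0,9.5,2,29,0,26,0,0,10,7,27,0,26,0,0,0,0,0,0,26]'

```text
t: 2.92
ee_pos: [381.2, 226.0, 221.8]
orientation: [-3.133, -0.234, -0.001]
ft_force: [-0.3, 0.2, -0.5]
width: 22.5
grasp_force: 0.0
```

Run:
```python
from h import *
st()
plan([(380.5,227,116,-81.4,26,4),(380.5,227,114,-81.4,26,1)])
```

```text
t 2.92 p [381.2 226.  221.8] F [-0.3  0.2 -0.5] w 22.5 g 0.0
[[0.989, 0.149, 0.0], [0.149, -0.989, 0.0], [0.0, -0.0, -1.0]]
CALL [0,0,0.0,0,0,26,26,0,0,0.0,0,-1,27,26,0,0,0.0,0,0,26,26,0,0,0.0,-1,0,27,26,0,0,0.0,0,0,2,26]
end [380.  226.9 113.8] -81.4
```

Request:
jog_arm --increments '[0,0,0,0,0,26,40,0,0,0,0,-1,27,40,0,0,0,0,0,26,40,0,0,0,-1,0,27,40,0,0,0,0,0,2,26,0,0,0,0,0,0,26,0,0,0,0,0,0,26]'

```text
t: 3.8
ee_pos: [380.0, 228.4, 114.7]
orientation: [-3.132, -0.239, -0.003]
ft_force: [0.4, 0.2, 0.4]
width: 22.5
grasp_force: 0.0
```

Run:
```python
from h import *
o=st()
p=np.array([557.9,254.2]); w=[]
for a in np.linspace(8.6,78,10)[1:]:
    r=np.radians(a); k=p-179.5*np.array([np.cos(r),np.sin(r)]); w.append((k[0],k[1],o["ee_pos"][2],a-90,26,1))
w.append((k[0],k[1],o["ee_pos"][2],a-90,26,1));w.append((k[0],k[1],o["ee_pos"][2]+2,a-90,40,1))
plan(w)
```

```text
t 3.8 p [380.  228.4 114.7] F [0.4 0.2 0.4] w 22.5 g 0.0
[[0.988, 0.152, 0.002], [0.152, -0.988, 0.001], [0.002, -0.001, -1.0]]
CALL [0,0,-7.5,2,25,0,26,0,0,-8.0,1,24,0,26,0,0,-7.5,2,24,0,26,0,0,-7.5,2,24,0,26,0,0,-8.0,1,24,0,26,0,0,-7.5,2,25,0,26,0,0,-8.0,1,24,0,26,0,0,-7.5,2,24,0,26,0,0,-8.0,2,24,0,26,0,0,0.0,0,0,0,26,0,0,0.0,0,0,-2,40]
end [520.8  78.8 116.7] -11.8
```

Request:
jog_arm --increments '[0,0,-7.5,2,25,0,26,0,0,-8,1,24,0,26,0,0,-7.5,2,24,0,26,0,0,-7.5,2,24,0,26,0,0,-8,1,24,0,26,0,0,-7.5,2,25,0,26,0,0,-8,1,24,0,26,0,0,-7.5,2,24,0,26,0,0,-8,2,24,0,26,0,0,0,0,0,0,40,0,0,0,0,0,-40,40,0,0,0,0,0,-50,60]'

```text
t: 5.3
ee_pos: [518.1, 78.3, 204.0]
orientation: [-2.44, -1.976, 0.004]
ft_force: [0.2, 0.4, 0.6]
width: 42.0
grasp_force: 0.0
```

Run:
```python
from h import *
st()
for c in ("top","scene"):
    im=get_image(c); cv2.imwrite(f"pics/{c}1.png",im["pixels"]); W=pts(im); print(c)
    print("knob/post/arm");comps(W,(340,620),(50,320),(110,150),4)
    print("low walls");comps(W,(340,600),(150,320),(14,28))
    print("old tin");comps(W,(340,600),(150,320),(58,72))
    print("upper");comps(W,(340,620),(50,320),(84,112),100)
    print("tins");comps(W,(330,620),(-180,90),(52,80))
    print("box");comps(W,(350,560),(-400,-200),(12,40))
```

```text
t 5.3 p [518.1  78.3 204. ] F [0.2 0.4 0.6] w 42.0 g 0.0
[[0.208, 0.978, -0.003], [0.978, -0.208, -0.0], [-0.001, -0.003, -1.0]]
top
knob/post/arm
low walls
old tin
upper
(array([545.2, 194.2]), array([24.7, 35.2]), 8.9) n 100 z 90.4 mean [544.7 193.9  90.6]
tins
(array([522.4, -29.2]), array([79. , 59.6]), 67.1) n 499 z 69.5 mean [522.8 -30.2  69.3]
(array([ 494.5, -116.2]), array([78.4, 59.6]), 69.6) n 497 z 69.8 mean [ 494.5 -116.2   69.8]
(array([439.1,   5.2]), array([78.6, 59.3]), 70.4) n 507 z 69.7 mean [439.5   4.8  69.6]
(array([405.8, -77.6]), array([78.2, 59.3]), 70.4) n 505 z 69.6 mean [406.4 -77.9  69.7]
box
(array([ 423.9, -299.9]), array([38.4, 60.7]), 7.8) n 258 z 22.0 mean [ 423.5 -299.6   21.9]
scene
knob/post/arm
(array([556.1, 254.7]), array([22.1, 23.1]), 30.6) n 56 z 119.1 mean [556.  253.8 118.2]
(array([520.7,  77.8]), array([12.8, 18.7]), 26.5) n 65 z 131.7 mean [519.8  76.6 129.7]
low walls
(array([468.3, 247.2]), array([206.6,  82.9]), 5.7) n 801 z 21.1 mean [469.5 240.4  20.9]
old tin
(array([416.7, 244.1]), array([80.8, 60.9]), 3.3) n 538 z 67.3 mean [414.  241.4  66.9]
upper
(array([540.7, 170.3]), array([211.6,  84.6]), 79.7) n 1879 z 94.0 mean [539.7 168.9  97.2]
tins
(array([521.8, -28.2]), array([80.6, 61.4]), 69.4) n 582 z 69.4 mean [517.8 -31.3  67.9]
(array([ 493.8, -114.7]), array([79.5, 61.5]), 71.0) n 634 z 69.3 mean [ 489.5 -116.7   68. ]
(array([422.2, -35. ]), array([169.4,  62.4]), 68.5) n 1333 z 69.3 mean [417.7 -39.   68. ]
box
(array([ 422.5, -298.3]), array([40.7, 59.9]), 9.0) n 372 z 22.2 mean [ 420.  -298.9   21.7]
```

View pics/top1.png

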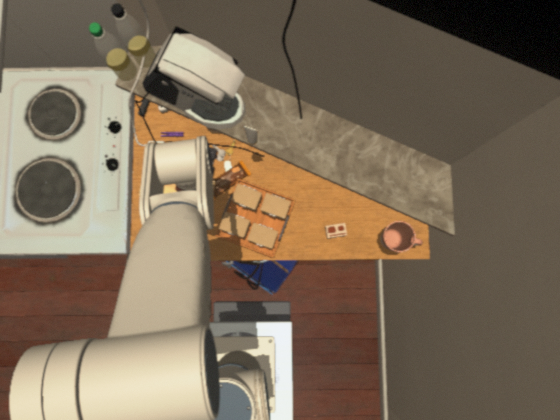

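The tray is out at about 1.32 rad (knob near (520,78)), and the old tin is exposed at about (417,243). Next I'll weigh the tins.

```bash
cat >> h.py <<'E'
T={"D":(522.4,-29.3),"C":(439.1,5.2),"B":(494.4,-116),"A":(405.8,-77.7)}
E
python3 - <<'E'
from h import *
D=-20.5
x,y=T["D"]
e=plan([(x,y,150,D,80,3),(x,y,90,D,80,1),(x,y,28,D,80,2),(x,y,28,D,0,3),(x,y,43,D,0,1),(x,y,43,D,0,2)])
for n in "CAB":
    x0,y0=e[:2]; x,y=T[n]
    e=plan([(x0,y0,28,D,0,1),(x0,y0,28,D,80,2),(x0,y0,90,D,80,1),(x,y,90,D,80,2),(x,y,28,D,80,1),(x,y,28,D,0,3),(x,y,43,D,0,1),(x,y,43,D,0,1)],e)
E
```

```text
CALL [0,0,3.0,-35,8,20,80,0,0,2.5,-35,9,19,80,0,0,3.0,-34,11,20,80,0,0,0.0,0,0,60,80,0,0,0.0,0,0,31,80,0,0,0.0,0,0,31,80,0,0,0.0,0,0,0,0,0,0,0.0,0,0,0,0,0,0,0.0,0,0,0,0,0,0,0.0,0,0,-15,0,0,0,0.0,0,0,0,0,0,0,0.0,0,0,0,0]
end [522.7 -28.9  42.9] -20.5
CALL [0,0,0.0,0,0,15,0,0,0,0.0,0,0,0,80,0,0,0.0,0,0,0,80,0,0,0.0,0,0,-62,80,0,0,0.0,1,-45,0,80,0,0,0.0,2,-45,0,80,0,0,0.0,0,0,62,80,0,0,0.0,0,0,0,0,0,0,0.0,0,0,0,0,0,0,0.0,0,0,0,0,0,0,0.0,0,0,-15,0,0,0,0.0,0,0,0,0]
end [439.4   5.4  42.9] -20.5
CALL [0,0,0.0,0,0,15,0,0,0,0.0,0,0,0,80,0,0,0.0,0,0,0,80,0,0,0.0,0,0,-62,80,0,0,0.0,-45,-1,0,80,0,0,0.0,-45,-1,0,80,0,0,0.0,0,0,62,80,0,0,0.0,0,0,0,0,0,0,0.0,0,0,0,0,0,0,0.0,0,0,0,0,0,0,0.0,0,0,-15,0,0,0,0.0,0,0,0,0]
end [406.1 -78.2  42.9] -20.5
CALL [0,0,0.0,0,0,15,0,0,0,0.0,0,0,0,80,0,0,0.0,0,0,0,80,0,0,0.0,0,0,-62,80,0,0,0.0,-2,48,0,80,0,0,0.0,-2,48,0,80,0,0,0.0,0,0,62,80,0,0,0.0,0,0,0,0,0,0,0.0,0,0,0,0,0,0,0.0,0,0,0,0,0,0,0.0,0,0,-15,0,0,0,0.0,0,0,0,0]
end [ 494.6 -115.6   42.9] -20.5
```

Request:
jog_arm --increments '[0,0,3,-35,8,20,80,0,0,2.5,-35,9,19,80,0,0,3,-34,11,20,80,0,0,0,0,0,60,80,0,0,0,0,0,31,80,0,0,0,0,0,31,80,0,0,0,0,0,0,0,0,0,0,0,0,0,0,0,0,0,0,0,0,0,0,0,0,0,0,-15,0,0,0,0,0,0,0,0,0,0,0,0,0,0,0]'

```text
t: 6.9
ee_pos: [521.1, -29.7, 38.3]
orientation: [2.578, 1.794, 0.001]
ft_force: [0.2, 0.1, -1.3]
width: 53.8
grasp_force: 29.8
```

Run:
```python
from h import *
o=st(); D=-20.5
e=None
x0,y0,z0=o["ee_pos"]
for n in "C":
    x,y=T[n]
    e=plan([(x0,y0,z0-15,D,0,1),(x0,y0,z0-15,D,80,2),(x0,y0,90,D,80,1),(x,y,90,D,80,2),(x,y,28,D,80,2),(x,y,28,D,0,2),(x,y,43,D,0,1),(x,y,43,D,0,1)],e)
```

```text
t 6.9 p [521.1 -29.7  38.3] F [ 0.2  0.1 -1.3] w 53.8 g 29.8
[[0.347, 0.938, 0.001], [0.938, -0.347, -0.0], [0.0, 0.001, -1.0]]
CALL [0,0,0.0,0,0,15,0,0,0,0.0,0,0,0,80,0,0,0.0,0,0,0,80,0,0,0.0,0,0,-67,80,0,0,0.0,2,-45,0,80,0,0,0.0,2,-44,0,80,0,0,0.0,0,0,31,80,0,0,0.0,0,0,31,80,0,0,0.0,0,0,0,0,0,0,0.0,0,0,0,0,0,0,0.0,0,0,-15,0,0,0,0.0,0,0,0,0]
end [439.1   5.   43.3] -20.3
```

Request:
jog_arm --increments '[0,0,0,0,0,15,0,0,0,0,0,0,0,80,0,0,0,0,0,0,80,0,0,0,0,0,-62,80,0,0,0,2,-45,-4,80,0,0,0,2,-44,0,80,0,0,0,0,0,31,80,0,0,0,0,0,31,80,0,0,0,0,0,0,0,0,0,0,0,0,0,0,0,0,0,0,0,-15,0,0,0,0,0,0,0,0]'

```text
t: 8.4
ee_pos: [440.2, 4.9, 43.6]
orientation: [2.577, 1.793, 0.005]
ft_force: [0.7, 0.4, -0.6]
width: 53.6
grasp_force: 30.0
```

Request:
jog_arm --increments '[0,0,0,0,0,15,0,0,0,0,0,0,0,80,0,0,0,0,0,0,80,0,0,0,0,0,-62,80,0,0,0,-45,-2,0,80,0,0,0,-44,-2,0,80,0,0,0,0,0,31,80,0,0,0,0,0,31,80,0,0,0,0,0,0,0,0,0,0,0,0,0,0,0,0,0,0,0,-15,0,0,0,0,0,0,0,0]'

```text
t: 9.9
ee_pos: [405.0, -77.1, 43.0]
orientation: [2.576, 1.794, 0.003]
ft_force: [0.3, -0.2, -4.5]
width: 53.7
grasp_force: 30.0
```

A weighs 4.5 N, so it's the full one. I'll park it on the free table, put the old tin in its slot, then take A to the bay.

Run:
```python
from h import *
o=st(); D=-20.5
x0,y0,z0=o["ee_pos"]; x,y=450,-210
e=plan([(x0,y0,95,D,0,1),(x,y,95,D,0,4),(x,y,21,D,0,2),(x,y,21,D,0,1),(x,y,21,D,80,2),(x,y,80,D,80,1),(x,y,130,D,80,1)])
# go to old tin with turn -66, then descend
bx,by,bd=417.3,243.3,-86.8
print("--");plan([(430,100,180,bd,80,8),(bx,by,180,bd,80,4),(bx,by,90,bd,80,2)],e)
```

```text
t 9.9 p [405.  -77.1  43. ] F [ 0.3 -0.2 -4.5] w 53.7 g 30.0
[[0.347, 0.938, 0.003], [0.938, -0.347, -0.001], [0.0, 0.003, -1.0]]
CALL [0,0,0.0,0,0,-52,0,0,0,0.0,-27,22,0,0,0,0,0.0,-28,22,0,0,0,0,0.0,-27,22,0,0,0,0,0.0,-27,22,0,0,0,0,0.0,0,0,37,0,0,0,0.0,0,0,37,0,0,0,0.0,0,0,0,0,0,0,0.0,0,0,0,80,0,0,0.0,0,0,0,80,0,0,0.0,0,0,-59,80,0,0,0.0,0,0,-50,80]
end [ 449.8 -209.9  130. ] -20.3
--
CALL [0,0,8.5,35,-16,-6,80,0,0,8.0,33,-21,-6,80,0,0,8.5,30,-25,-7,80,0,0,8.5,25,-29,-6,80,0,0,8.0,21,-33,-6,80,0,0,8.5,16,-35,-6,80,0,0,8.0,11,-38,-7,80,0,0,8.5,6,-38,-6,80,0,0,0.0,-1,-36,0,80,0,0,0.0,-2,-36,0,80,0,0,0.0,-1,-36,0,80,0,0,0.0,-1,-36,0,80]
CALL [0,0,0.0,0,0,45,80,0,0,0.0,0,0,45,80]
end [417.4 243.6  90. ] -86.8
```

Request:
jog_arm --increments '[0,0,0,0,0,-52,0,0,0,0,-27,22,0,0,0,0,0,-28,22,0,0,0,0,0,-27,22,0,0,0,0,0,-27,22,0,0,0,0,0,0,0,37,0,0,0,0,0,0,37,0,0,0,0,0,0,0,0,0,0,0,0,0,0,80,0,0,0,0,0,0,80,0,0,0,0,0,-59,80,0,0,0,0,0,-50,80]'

```text
t: 11.4
ee_pos: [449.0, -209.9, 131.1]
orientation: [2.577, 1.794, 0.001]
ft_force: [1.8, -0.5, 0.6]
width: 70.4
grasp_force: 0.0
```

Request:
jog_arm --increments '[0,0,8.5,35,-16,-6,80,0,0,8,33,-21,-6,80,0,0,8.5,30,-25,-7,80,0,0,8.5,25,-29,-6,80,0,0,8,21,-33,-6,80,0,0,8.5,16,-35,-6,80,0,0,8,11,-38,-7,80,0,0,8.5,6,-38,-6,80,0,0,0,-1,-36,0,80,0,0,0,-2,-36,0,80,0,0,0,-1,-36,0,80,0,0,0,-1,-36,0,80]'

```text
t: 12.9
ee_pos: [416.6, 245.1, 180.3]
orientation: [-3.139, -0.088, -0.004]
ft_force: [0.9, -0.3, -0.2]
width: 70.3
grasp_force: 0.0
```

Run:
```python
from h import *
st()
bx,by,bd=417.3,243.3,-86.8
plan([(bx,by,180,bd,80,1),(bx,by,85,bd,80,2),(bx,by,26,bd,80,2),(bx,by,26,bd,0,3),(bx,by,120,bd,0,3)])
im=get_image("top"); cv2.imwrite("pics/top2.png",im["pixels"]); W=pts(im)
print("temp tin/box");comps(W,(350,600),(-400,-165),(12,80),60)
im=get_image("scene"); W=pts(im)
comps(W,(350,600),(-400,-165),(52,80),60)
```

```text
t 12.9 p [416.6 245.1 180.3] F [ 0.9 -0.3 -0.2] w 70.3 g 0.0
[[0.998, 0.056, 0.002], [0.056, -0.998, 0.001], [0.003, -0.001, -1.0]]
CALL [0,0,0.0,1,2,0,80,0,0,0.0,0,0,48,80,0,0,0.0,0,0,47,80,0,0,0.0,0,0,30,80,0,0,0.0,0,0,29,80,0,0,0.0,0,0,0,0,0,0,0.0,0,0,0,0,0,0,0.0,0,0,0,0,0,0,0.0,0,0,-31,0,0,0,0.0,0,0,-31,0,0,0,0.0,0,0,-32,0]
end [417.7 243.2 120.3] -86.8
temp tin/box
(array([ 449.3, -210.8]), array([78.1, 60.1]), 68.9) n 523 z 61.4 mean [ 448.7 -210.5   60.4]
(array([ 423.9, -299.9]), array([38.1, 59.9]), 8.0) n 253 z 22.0 mean [ 423.6 -299.8   22. ]
(array([ 448.2, -208.7]), array([79. , 59.8]), 68.4) n 634 z 61.7 mean [ 446.7 -210.1   61.4]
```

Request:
jog_arm --increments '[0,0,0,1,2,0,80,0,0,0,0,0,48,80,0,0,0,0,0,47,80,0,0,0,0,0,30,80,0,0,0,0,0,29,80,0,0,0,0,0,0,0,0,0,0,0,0,0,0,0,0,0,0,0,0,0]'

```text
t: 14.0
ee_pos: [418.0, 241.3, 25.3]
orientation: [-3.14, -0.086, -0.001]
ft_force: [0.2, 0.6, -1.2]
width: 53.7
grasp_force: 30.0
```

Run:
```python
from h import *
o=st(); D=-20.5
x0,y0,z0=o["ee_pos"]; x,y=405.5,-77.7
bd=-86.8
e=plan([(x0,y0,120,bd,0,3),(415,120,150,bd,0,3),(x,y,120,D,0,6)])
print("--");plan([(x,y,90,D,0,1),(x,y,z0+3,D,0,2),(x,y,z0+3,D,0,1),(x,y,z0+3,D,80,2),(x,y,90,D,80,1),(x,y,130,D,80,1)],e)
```

```text
t 14.0 p [418.  241.3  25.3] F [ 0.2  0.6 -1.2] w 53.7 g 30.0
[[0.998, 0.055, 0.001], [0.055, -0.998, 0.0], [0.001, -0.0, -1.0]]
CALL [0,0,0.0,0,0,-32,0,0,0,0.0,0,0,-31,0,0,0,0.0,0,0,-32,0,0,0,0.0,-3,40,-10,0,0,0,0.0,-3,41,-10,0,0,0,0.0,-4,40,-10,0,0,0,-11.0,-3,33,5,0,0,0,-11.0,-10,31,5,0,0,0,-11.0,-15,30,5,0,0,0,-11.0,-21,25,5,0,0,0,-11.5,-25,22,5,0,0,0,-11.0,-29,15,5,0]
end [405.1 -77.7 120.3] -20.4
--
CALL [0,0,0.0,0,0,30,0,0,0,0.0,0,0,31,0,0,0,0.0,0,0,31,0,0,0,0.0,0,0,0,0,0,0,0.0,0,0,0,80,0,0,0.0,0,0,0,80,0,0,0.0,0,0,-62,80,0,0,0.0,0,0,-40,80]
end [405.1 -77.7 130.3] -20.4
```

Run:
```python
from h import *
o=st(); D=-20.5
x0,y0,z0=o["ee_pos"]; x,y=405.5,-77.7
bd=-86.8
e=plan([(x0,y0,120,bd,0,2),(415,130,150,bd,0,3),(x,y,120,D,0,7)])
```

```text
t 14.0 p [418.  241.3  25.3] F [ 0.2  0.6 -1.2] w 53.7 g 30.0
[[0.998, 0.055, 0.001], [0.055, -0.998, 0.0], [0.001, -0.0, -1.0]]
CALL [0,0,0.0,0,0,-47,0,0,0,0.0,0,0,-48,0,0,0,0.0,-3,37,-10,0,0,0,0.0,-3,37,-10,0,0,0,0.0,-3,37,-10,0,0,0,-9.5,-3,30,4,0,0,0,-9.5,-8,28,5,0,0,0,-9.5,-12,27,4,0,0,0,-9.5,-17,25,4,0,0,0,-9.5,-20,21,5,0,0,0,-9.5,-24,18,4,0,0,0,-9.5,-27,13,4,0]
end [405.  -77.8 120.3] -20.4
```

Request:
jog_arm --increments '[0,0,0,0,0,-47,0,0,0,0,0,0,-48,0,0,0,0,-3,37,-10,0,0,0,0,-3,37,-10,0,0,0,0,-3,37,-10,0,0,0,-9.5,-3,30,4,0,0,0,-9.5,-8,28,5,0,0,0,-9.5,-12,27,4,0,0,0,-9.5,-17,25,4,0,0,0,-9.5,-20,21,5,0,0,0,-9.5,-24,18,4,0,0,0,-9.5,-27,13,4,0]'

```text
t: 15.5
ee_pos: [404.7, -78.5, 120.1]
orientation: [2.573, 1.801, 0.001]
ft_force: [0.7, -0.0, -0.5]
width: 53.8
grasp_force: 30.0
```

Run:
```python
from h import *
o=st(); D=-20.5
x,y=405.5,-77.7
im=get_image("scene"); W=pts(im); cv2.imwrite("pics/s2.png",im["pixels"])
print("low walls");comps(W,(340,600),(180,320),(14,28))
print("floor+match");comps(W,(360,500),(200,300),(2,12)); comps(W,(360,600),(200,300),(28,60))
z0=28.5
e=plan([(x,y,75,D,0,1),(x,y,z0,D,0,2),(x,y,z0,D,80,2),(x,y,80,D,80,1),(x,y,120,D,80,1),(449,-210.2,100,-21,80,3)])
print("--");plan([(449,-210.2,75,-21,80,1),(449,-210.2,20,-21,80,2),(449,-210.2,20,-21,0,3),(449,-210.2,110,-21,0,3)],e)
```

```text
t 15.5 p [404.7 -78.5 120.1] F [ 0.7 -0.  -0.5] w 53.8 g 30.0
[[0.342, 0.94, 0.001], [0.94, -0.342, -0.0], [0.0, 0.001, -1.0]]
low walls
(array([468., 248.]), array([206.6,  83.1]), 5.1) n 879 z 20.8 mean [474.9 248.4  20.6]
floor+match
(array([480.2, 255.4]), array([64.8, 18.7]), 84.1) n 66 z 7.7 mean [481.6 256.9   7.8]
(array([421.9, 249.1]), array([83.7, 63.7]), 4.3) n 534 z 6.6 mean [422.2 249.2   6.7]
(array([433.4, 203.6]), array([94.,  6.]), 3.9) n 53 z 6.7 mean [435.  204.8   6.8]
(array([365.7, 236.9]), array([16. , 78.6]), 13.0) n 66 z 6.5 mean [368.4 234.9   6.4]
CALL [0,0,1.0,3,0,45,0,0,0,0.0,0,0,23,0,0,0,0.0,0,0,23,0,0,0,0.0,0,0,0,80,0,0,0.0,0,0,0,80,0,0,0.0,0,0,-51,80,0,0,0.0,0,0,-40,80,0,0,0.0,-36,29,7,80,0,0,0.5,-37,29,6,80,0,0,0.0,-36,29,7,80]
end [ 448.5 -210.3   99.8] -21.0
--
CALL [0,0,0.0,0,0,25,80,0,0,0.0,0,0,27,80,0,0,0.0,0,0,28,80,0,0,0.0,0,0,0,0,0,0,0.0,0,0,0,0,0,0,0.0,0,0,0,0,0,0,0.0,0,0,-30,0,0,0,0.0,0,0,-30,0,0,0,0.0,0,0,-30,0]
end [ 448.5 -210.3  109.8] -21.0
```

Request:
jog_arm --increments '[0,0,1,3,0,45,0,0,0,0,0,0,23,0,0,0,0,0,0,23,0,0,0,0,0,0,0,80,0,0,0,0,0,0,80,0,0,0,0,0,-51,80,0,0,0,0,0,-40,80,0,0,0,-36,29,7,80,0,0,0.5,-37,29,6,80,0,0,0,-36,29,7,80]'

```text
t: 16.8
ee_pos: [448.1, -209.5, 101.5]
orientation: [2.6, 1.759, 0.003]
ft_force: [0.6, 0.3, -0.2]
width: 69.9
grasp_force: 0.0
```

Request:
jog_arm --increments '[0,0,0,0,0,25,80,0,0,0,0,0,27,80,0,0,0,0,0,28,80,0,0,0,0,0,0,0,0,0,0,0,0,0,0,0,0,0,0,0,0,0]'

```text
t: 17.55
ee_pos: [448.1, -208.4, 21.1]
orientation: [2.6, 1.759, 0.002]
ft_force: [1.3, 0.3, 0.9]
width: 53.7
grasp_force: 30.0
```

Run:
```python
from h import *
o=st()
im=get_image("top"); W=pts(im); cv2.imwrite("pics/top3.png",im["pixels"]); cv2.imwrite("pics/top3c.png",cv2.resize(im["pixels"][140:280,110:330],(770,490),interpolation=cv2.INTER_CUBIC))
print("walls");comps(W,(340,600),(180,320),(14,28),20)
print("floor");comps(W,(360,500),(200,300),(2,12))
print("tins");comps(W,(330,620),(-165,90),(52,80))
m=(W[...,0]>350)&(W[...,0]<450)&(W[...,1]>190)&(W[...,1]<305)&(W[...,2]>14)&(W[...,2]<28)
P=W[m]; print(P[:,0].min(),P[:,0].max(),P[:,1].min(),P[:,1].max())
for x in range(375,450,15):
    q=P[abs(P[:,0]-x)<5][:,1]; print(x,np.round(np.sort(q),0).tolist())
im=get_image("scene"); W=pts(im)
print("scene tins");comps(W,(330,620),(-165,90),(52,80))
```

```text
t 17.55 p [ 448.1 -208.4   21.1] F [1.3 0.3 0.9] w 53.7 g 30.0
[[0.372, 0.928, 0.003], [0.928, -0.372, -0.001], [-0.0, 0.003, -1.0]]
walls
(array([450.7, 245.1]), array([167.8,  80.9]), 4.6) n 269 z 20.9 mean [443.6 256.9  20.9]
(array([501.8, 248.2]), array([36.9, 55.3]), 5.1) n 212 z 21.5 mean [501.2 248.4  21.3]
(array([417.5, 204.5]), array([89.1,  7.5]), 5.0) n 70 z 20.9 mean [417.8 203.8  21. ]
floor
(array([482.8, 250.4]), array([31.5, 66.9]), 0.1) n 111 z 6.3 mean [479.3 251.2   6.6]
(array([418.3, 244.1]), array([88.6, 67.8]), 5.6) n 537 z 6.4 mean [418.6 243.8   6.4]
tins
(array([521.3, -29.5]), array([78.1, 59.7]), 67.9) n 498 z 69.5 mean [521.8 -30.   69.4]
(array([ 496.1, -110.9]), array([66.6, 60.2]), 69.7) n 409 z 69.9 mean [ 497.4 -110.    69.9]
364.8972802519667 449.9001901655755 197.15275710958747 282.7711701181074
375 [197.0, 198.0, 199.0, 201.0, 201.0, 202.0, 205.0, 207.0, 208.0, 210.0, 211.0, 213.0, 213.0, 215.0, 217.0, 218.0, 218.0, 222.0, 222.0, 225.0, 225.0, 228.0, 229.0, 230.0, 231.0, 234.0, 239.0, 241.0, 244.0, 246.0, 249.0, 252.0, 253.0, 256.0, 258.0, 261.0
[... 160 characters left out ...]
 205.0, 273.0, 275.0, 275.0, 276.0, 276.0, 276.0, 278.0]
405 [200.0, 200.0, 201.0, 202.0, 202.0, 202.0, 204.0, 204.0, 204.0, 273.0, 274.0, 275.0, 276.0, 278.0, 278.0, 280.0]
420 [202.0, 202.0, 203.0, 204.0, 204.0, 206.0, 206.0, 275.0, 275.0, 276.0, 277.0, 278.0, 279.0, 281.0, 282.0, 282.0]
435 [203.0, 203.0, 205.0, 206.0, 207.0, 209.0, 209.0, 210.0, 256.0, 277.0, 278.0, 278.0, 278.0, 278.0, 280.0, 282.0, 282.0]
scene tins
(array([520.5, -28.1]), array([79.3, 59.4]), 69.4) n 587 z 69.4 mean [516.6 -30.9  67.9]
(array([ 493.5, -114.7]), array([78.4, 60. ]), 72.5) n 569 z 69.5 mean [ 489.4 -113.2   68.6]
(array([422.6, -34.4]), array([169.4,  61.8]), 67.2) n 1337 z 69.4 mean [418.3 -39.   68. ]
```

View pics/top3c.png

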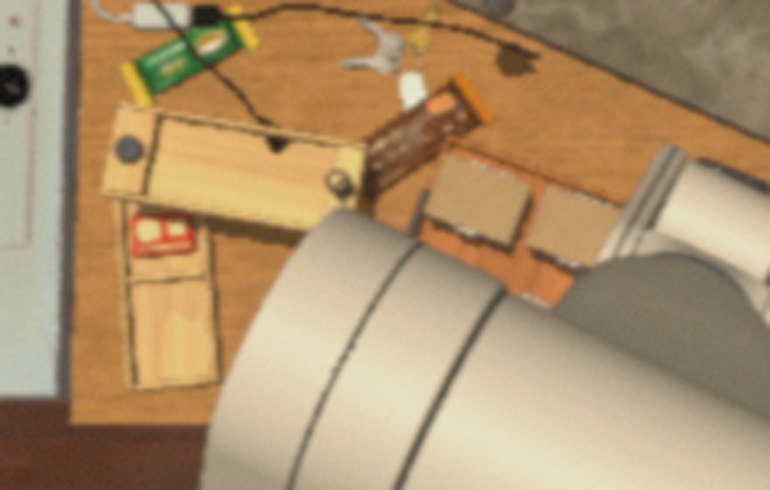

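Run:
```python
from h import *
o=st(); bd=-85.4
x,y,z=o["ee_pos"]
e=plan([(x,y,110,-21.6,0,2),(425,60,150,bd,0,7),(419,244,130,bd,0,5),(419,244,60,bd,0,2)])
```

```text
t 17.65 p [ 448.2 -208.4   21. ] F [1.6 0.6 5.9] w 53.6 g 30.0
[[0.372, 0.928, 0.003], [0.928, -0.372, -0.001], [-0.0, 0.003, -1.0]]
CALL [0,0,0.0,0,0,-44,0,0,0,0.0,0,0,-45,0,0,0,9.0,34,-17,-6,0,0,0,9.0,32,-23,-5,0,0,0,9.0,27,-27,-6,0,0,0,9.5,23,-31,-6,0,0,0,9.0,17,-34,-6,0,0,0,9.0,12,-37,-5,0,0,0,9.0,6,-38,-6,0,0,0,0.0,2,-37,4,0,0,0,0.0,1,-36,4,0,0,0,0.0,2,-37,4,0]
CALL [0,0,0.0,2,-37,4,0,0,0,0.0,2,-37,4,0,0,0,0.0,0,0,35,0,0,0,0.0,0,0,35,0]
end [419.4 244.3  60. ] -85.3
```

Request:
jog_arm --increments '[0,0,0,0,0,-44,0,0,0,0,0,0,-45,0,0,0,9,34,-17,-6,0,0,0,9,32,-23,-5,0,0,0,9,27,-27,-6,0,0,0,9.5,23,-31,-6,0,0,0,9,17,-34,-6,0,0,0,9,12,-37,-5,0,0,0,9,6,-38,-6,0,0,0,0,2,-37,4,0,0,0,0,1,-36,4,0,0,0,0,2,-37,4,0]'

```text
t: 19.15
ee_pos: [419.1, 171.6, 136.5]
orientation: [3.139, 0.128, -0.002]
ft_force: [0.9, 0.4, -5.6]
width: 53.5
grasp_force: 30.0
```

Request:
jog_arm --increments '[0,0,0,2,-37,4,0,0,0,0,2,-37,4,0,0,0,0,0,0,35,0,0,0,0,0,0,35,0,0,0,0,0,0,0,0]'

```text
t: 19.77
ee_pos: [415.6, 243.6, 56.7]
orientation: [3.136, 0.128, -0.009]
ft_force: [-0.5, 0.5, -4.0]
width: 53.7
grasp_force: 30.0
```

Run:
```python
from h import *
o=st(); bd=-85.4
im=get_image("scene"); W=pts(im)
comps(W,(340,500),(180,320),(85,115))
e=plan([(419,244,40,bd,0,2),(419,244,28,bd,0,2),(419,244,28,bd,0,1),(419,244,28,bd,75,2)])
```

```text
t 19.77 p [415.6 243.6  56.7] F [-0.5  0.5 -4. ] w 53.7 g 30.0
[[0.997, 0.082, -0.006], [0.082, -0.997, -0.003], [-0.006, 0.003, -1.0]]
(array([400.8, 243.2]), array([53.7, 80.5]), 1.3) n 436 z 97.6 mean [398.9 240.6  97.5]
CALL [0,0,0.0,1,0,9,0,0,0,0.0,1,0,9,0,0,0,0.0,0,0,6,0,0,0,0.0,0,0,6,0,0,0,0.0,0,0,0,0,0,0,0.0,0,0,0,75,0,0,0.0,0,0,0,75]
end [418.9 244.3  28.1] -85.3
```

Request:
jog_arm --increments '[0,0,0,1,0,9,0,0,0,0,1,0,9,0,0,0,0,0,0,6,0,0,0,0,0,0,5,0,0,0,0,0,0,0,0]'

```text
t: 20.45
ee_pos: [419.9, 244.9, 29.3]
orientation: [3.139, 0.128, -0.001]
ft_force: [-0.9, 0.4, -4.9]
width: 53.7
grasp_force: 30.0
```

Run:
```python
from h import *
o=st()
```

```text
t 20.45 p [419.9 244.9  29.3] F [-0.9  0.4 -4.9] w 53.7 g 30.0
[[0.997, 0.081, -0.001], [0.081, -0.997, -0.0], [-0.001, 0.0, -1.0]]
```

Run:
```python
from h import *
o=st()
x,y,z=o["ee_pos"]
e=plan([(x,y,27.3,-85.4,0,1),(x,y,27.3,-85.4,75,2),(x,y,77,-85.4,75,1),(x,y,177,-85.4,75,2)])
print(); plan([(521,78,190,-11.5,40,8),(521,78,140,-11.5,40,1)],e)
```

```text
t 20.45 p [419.9 244.9  29.3] F [-0.9  0.4 -4.9] w 53.7 g 30.0
[[0.997, 0.081, -0.001], [0.081, -0.997, -0.0], [-0.001, 0.0, -1.0]]
CALL [0,0,0.0,0,0,2,0,0,0,0.0,0,0,0,75,0,0,0.0,0,0,0,75,0,0,0.0,0,0,-50,75,0,0,0.0,0,0,-50,75,0,0,0.0,0,0,-50,75]
end [419.9 244.9 177.3] -85.3

CALL [0,0,-9.0,11,22,-2,40,0,0,-9.5,7,23,-1,40,0,0,-9.0,4,24,-2,40,0,0,-9.5,-1,25,-1,40,0,0,-9.0,-4,24,-2,40,0,0,-9.5,-8,23,-2,40,0,0,-9.0,-12,21,-1,40,0,0,-9.5,-15,19,-2,40,0,0,0.0,0,0,50,40]
end [520.9  78.  140.3] -11.3
```

Request:
jog_arm --increments '[0,0,0,0,0,2,0,0,0,0,0,0,0,75,0,0,0,0,0,0,75,0,0,0,0,0,0,75,0,0,0,0,0,-50,75,0,0,0,0,0,-50,75,0,0,0,0,0,-50,75]'

```text
t: 21.32
ee_pos: [420.0, 244.9, 179.3]
orientation: [-3.139, -0.128, -0.0]
ft_force: [1.3, -0.4, -0.2]
width: 66.1
grasp_force: 0.0
```

Request:
jog_arm --increments '[0,0,-9,11,22,-2,40,0,0,-9.5,7,23,-1,40,0,0,-9,4,24,-2,40,0,0,-9.5,-1,25,-1,40,0,0,-9,-4,24,-2,40,0,0,-9.5,-8,23,-2,40,0,0,-9,-12,21,-1,40,0,0,-9.5,-15,19,-2,40,0,0,0,0,0,0,40]'

```text
t: 22.45
ee_pos: [521.8, 77.2, 191.0]
orientation: [2.432, 1.988, 0.001]
ft_force: [-0.0, 0.9, 0.4]
width: 35.4
grasp_force: 0.0
```

Run:
```python
from h import *
st()
im=get_image("scene"); W=pts(im); cv2.imwrite("pics/s4.png",im["pixels"])
print("knob");comps(W,(340,620),(50,320),(110,150),4)
print("tin in bay");comps(W,(340,500),(180,320),(58,80))
print("tins");comps(W,(330,620),(-165,60),(52,80)); comps(W,(330,600),(-400,-200),(12,30))
im=get_image("top"); W=pts(im);print("top tins");comps(W,(330,620),(-165,60),(52,80));comps(W,(340,500),(180,320),(58,80))
```

```text
t 22.45 p [521.8  77.2 191. ] F [-0.   0.9  0.4] w 35.4 g 0.0
[[0.199, 0.98, 0.001], [0.98, -0.199, 0.0], [0.0, 0.001, -1.0]]
knob
(array([560.6, 254.3]), array([21. , 32.7]), 85.4) n 53 z 119.8 mean [555.5 254.1 118.8]
(array([538.3,  82.9]), array([49.9, 18. ]), 12.5) n 66 z 131.3 mean [520.4  76.7 129.5]
tin in bay
(array([419.6, 244.7]), array([80.3, 59.8]), 5.4) n 535 z 67.4 mean [416.8 242.1  67. ]
tins
(array([520.7, -29.2]), array([79.6, 61.7]), 69.1) n 587 z 69.4 mean [516.8 -30.9  67.9]
(array([ 493.2, -114.2]), array([80.1, 61.8]), 70.7) n 634 z 69.5 mean [ 489.4 -116.7   68. ]
(array([422.3, -34.7]), array([169.4,  61.2]), 67.2) n 1337 z 69.3 mean [418.4 -39.2  68. ]
(array([ 422.3, -298.4]), array([41.2, 59.8]), 8.6) n 377 z 22.2 mean [ 419.5 -298.9   21.6]
top tins
(array([521.9, -29.6]), array([78.2, 60.8]), 67.1) n 502 z 69.7 mean [521.6 -30.2  69.4]
(array([ 494.1, -116.1]), array([77.9, 59.2]), 70.2) n 497 z 69.6 mean [ 494.5 -116.1   69.6]
(array([440.5,   5.3]), array([77.5, 60.2]), 70.6) n 510 z 69.4 mean [440.8   4.7  69.3]
(array([406.2, -77.1]), array([78. , 59.7]), 69.7) n 511 z 69.6 mean [406.6 -77.2  69.6]
```

View pics/s4.png

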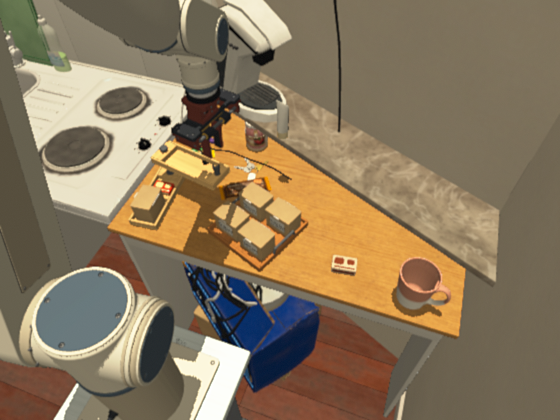

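Request:
jog_arm --increments '[0,0,0,0,0,38,40,0,0,0,0,0,37,40,0,0,0,0,0,0,26,0,0,0,0,0,0,26]'

```text
t: 23.05
ee_pos: [521.5, 78.7, 116.6]
orientation: [2.43, 1.991, 0.001]
ft_force: [0.1, 0.5, 0.4]
width: 23.3
grasp_force: 0.0
```

Run:
```python
from h import *
o=st()
p=np.array([557.9,254.2]); w=[]
for a in np.linspace(78.5,4.6,10)[1:]:
    r=np.radians(a); k=p-179.5*np.array([np.cos(r),np.sin(r)]); w.append((k[0],k[1],o["ee_pos"][2],a-90,26,1))
w.append((k[0],k[1],o["ee_pos"][2],a-90,26,1));w.append((k[0],k[1],o["ee_pos"][2],a-90,40,1))
plan(w)
```

```text
t 23.05 p [521.5  78.7 116.6] F [0.1 0.5 0.4] w 23.3 g 0.0
[[0.197, 0.98, 0.001], [0.98, -0.197, 0.0], [0.0, 0.001, -1.0]]
CALL [0,0,8.5,2,-25,0,26,0,0,8.0,1,-26,0,26,0,0,8.5,2,-25,0,26,0,0,8.0,2,-26,0,26,0,0,8.0,2,-26,0,26,0,0,8.5,2,-25,0,26,0,0,8.0,2,-26,0,26,0,0,8.5,2,-25,0,26,0,0,8.0,1,-26,0,26,0,0,0.0,0,0,0,26,0,0,0.0,0,0,0,40]
end [378.7 239.7 116.6] -85.3
```

Request:
jog_arm --increments '[0,0,8.5,2,-25,0,26,0,0,8,1,-26,0,26,0,0,8.5,2,-25,0,26,0,0,8,2,-26,0,26,0,0,8,2,-26,0,26,0,0,8.5,2,-25,0,26,0,0,8,2,-26,0,26,0,0,8.5,2,-25,0,26,0,0,8,1,-26,0,26,0,0,0,0,0,0,26,0,0,0,0,0,0,26]'

```text
t: 24.42
ee_pos: [378.8, 239.5, 116.7]
orientation: [-3.138, -0.131, -0.003]
ft_force: [-0.3, -0.2, 0.5]
width: 22.6
grasp_force: 0.0
```

Run:
```python
from h import *
o=st()
```

```text
t 24.43 p [378.8 239.5 116.7] F [-0.3 -0.2  0.5] w 22.6 g 0.0
[[0.997, 0.083, 0.002], [0.083, -0.997, 0.001], [0.002, -0.001, -1.0]]
```

Request:
jog_arm --increments '[0,0,0,0,-2,0,26,0,0,0,0,0,0,26]'

```text
t: 24.68
ee_pos: [378.3, 241.0, 115.9]
orientation: [-3.139, -0.128, -0.0]
ft_force: [-0.4, -0.3, 0.4]
width: 22.9
grasp_force: 0.0
```

Request:
jog_arm --increments '[0,0,0,0,-2,0,26,0,0,0,0,0,0,26]'

```text
t: 24.92
ee_pos: [378.1, 241.7, 115.7]
orientation: [3.136, 0.13, -0.0]
ft_force: [2.6, -10.0, 4.0]
width: 22.9
grasp_force: 4.7
```

Run:
```python
from h import *
o=st(); x,y,z=o["ee_pos"]
e=plan([(x,y-1.5,z,None,40,1),(x,y-1.5,155,None,40,1),(x,y-1.5,195,None,60,1),(423.4,-299.5,190,-82,85,9)])
print();plan([(423.4,-299.5,190,-82,85,3),(423.4,-299.5,90,-82,85,2)],e)
```

```text
t 24.93 p [378.1 241.7 115.7] F [  2.6 -10.    4. ] w 22.9 g 4.7
[[0.997, 0.083, -0.0], [0.083, -0.997, -0.002], [-0.0, 0.002, -1.0]]
CALL [0,0,0.0,0,1,0,40,0,0,0.0,0,0,-39,40,0,0,0.0,0,0,-40,60,0,0,-0.5,0,60,1,85,0,0,0.0,0,60,0,85,0,0,-0.5,-1,61,1,85,0,0,-0.5,-1,60,0,85,0,0,-0.5,-1,60,1,85,0,0,0.0,-2,60,0,85,0,0,-0.5,-3,61,1,85,0,0,-0.5,-2,60,0,85,0,0,-0.5,-3,60,1,85]
end [ 423.6 -299.6  189.7] -81.8

CALL [0,0,0.0,0,0,0,85,0,0,0.0,0,0,0,85,0,0,0.0,0,0,0,85,0,0,0.0,0,0,50,85,0,0,0.0,0,0,50,85]
end [ 423.6 -299.6   89.7] -81.8
```

Request:
jog_arm --increments '[0,0,0,0,2,0,40,0,0,0,0,0,-39,40,0,0,0,0,0,-40,60,0,0,-0.5,0,60,1,85,0,0,0,0,60,0,85,0,0,-0.5,-1,61,1,85,0,0,-0.5,-1,60,0,85,0,0,-0.5,-1,60,1,85,0,0,0,-2,60,0,85,0,0,-0.5,-3,61,1,85,0,0,-0.5,-2,60,0,85,0,0,-0.5,-3,59,1,85]'

```text
t: 26.42
ee_pos: [422.7, -300.5, 189.7]
orientation: [-3.134, -0.223, -0.001]
ft_force: [1.1, -0.8, 0.3]
width: 74.8
grasp_force: 0.0
```

Run:
```python
from h import *
st()
for c in ("top","scene"):
    im=get_image(c); W=pts(im); cv2.imwrite(f"pics/{c}5.png",im["pixels"]); print(c)
    print("box");comps(W,(345,560),(-420,-180),(12,30))
    print("upper");comps(W,(340,620),(150,320),(84,112),100)
    print("knob/post");comps(W,(340,620),(150,320),(113,150),4)
o=st()
plan([(423.6,-299.8,90,-82,85,2),(423.6,-299.8,30,-82,85,2)])
```

```text
t 26.43 p [ 422.7 -300.5  189.7] F [ 1.1 -0.8  0.3] w 74.8 g 0.0
[[0.99, 0.142, 0.001], [0.142, -0.99, 0.0], [0.001, -0.0, -1.0]]
top
box
upper
(array([472.2, 246.4]), array([210.3,  82.6]), 5.7) n 1987 z 92.8 mean [470.3 246.9  96.1]
knob/post
(array([557.9, 254.1]), array([20.2, 20.8]), 80.4) n 52 z 119.7 mean [557.9 253.7 119.4]
(array([378.4, 235.9]), array([16.9, 18.1]), 74.5) n 28 z 138.9 mean [378.3 234.4 136. ]
scene
box
(array([ 421.8, -298.6]), array([40.2, 59.7]), 8.0) n 375 z 22.2 mean [ 419.8 -299.2   21.7]
upper
(array([471.3, 247.8]), array([213.7,  83.3]), 5.1) n 1868 z 93.1 mean [471.4 245.3  96.6]
knob/post
(array([556.7, 255.1]), array([25.6, 21.9]), 47.0) n 50 z 119.5 mean [555.6 254.2 119.2]
(array([378.2, 235.1]), array([14.2, 20.8]), 82.4) n 71 z 134.1 mean [375.1 235.  131. ]
t 26.52 p [ 423.6 -303.4  189.8] F [ 0.7  0.5 -0.1] w 74.5 g 0.0
[[0.99, 0.138, 0.002], [0.138, -0.99, -0.002], [0.002, 0.002, -1.0]]
CALL [0,0,0.0,0,-2,50,85,0,0,0.0,0,-2,50,85,0,0,0.0,0,0,30,85,0,0,0.0,0,0,30,85]
end [ 423.1 -299.4   29.8] -82.1
```

View pics/scene5.png

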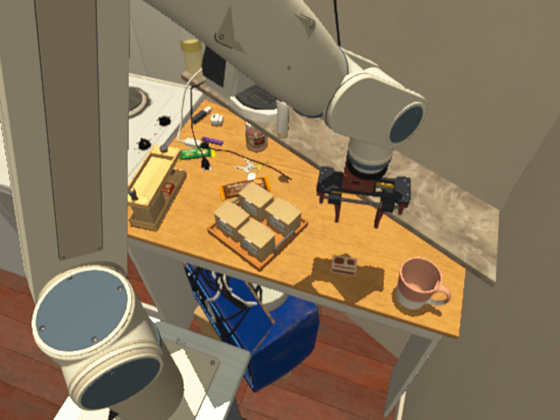

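The tray reads about 5.1–5.8°, the same as the lower tray (about 5.2°), so it's home. The fingers are over the box at (344,263).

Request:
jog_arm --increments '[0,0,0,0,-2,50,85,0,0,0,0,-1,50,85,0,0,0,0,0,30,85,0,0,0,0,0,0,85]'

```text
t: 27.02
ee_pos: [420.7, -293.5, 57.8]
orientation: [-3.13, -0.224, 0.006]
ft_force: [0.4, 0.4, 0.2]
width: 74.5
grasp_force: 0.0
```

Run:
```python
from h import *
o=st()
plan([(423.6,-299.8,9,-82,85,3),(423.6,-299.8,9,-82,0,3),(423.6,-299.8,60,-82,0,2)])
```

```text
t 27.02 p [ 420.7 -293.5   57.8] F [0.4 0.4 0.2] w 74.5 g 0.0
[[0.99, 0.143, -0.004], [0.143, -0.99, 0.003], [-0.004, -0.004, -1.0]]
CALL [0,0,0.0,1,2,16,85,0,0,0.0,0,2,17,85,0,0,0.0,1,3,16,85,0,0,0.0,0,0,0,0,0,0,0.0,0,0,0,0,0,0,0.0,0,0,0,0,0,0,0.0,0,0,-26,0,0,0,0.0,0,0,-25,0]
end [ 423.7 -300.1   59.8] -81.8
```

Request:
jog_arm --increments '[0,0,0,0,0,0,85,0,0,0,0,0,0,85]'

```text
t: 27.28
ee_pos: [423.3, -295.8, 61.2]
orientation: [3.132, 0.224, 0.003]
ft_force: [-0.6, -0.6, -0.2]
width: 74.7
grasp_force: 0.0
```

Run:
```python
from h import *
o=st()
plan([(423.6,-299.8,10,-82,85,3),(423.6,-299.8,10,-82,0,3),(423.6,-299.8,60,-82,0,2)])
```

```text
t 27.27 p [ 423.3 -295.8   61.2] F [-0.6 -0.6 -0.2] w 74.7 g 0.0
[[0.99, 0.142, 0.002], [0.142, -0.99, -0.002], [0.002, 0.002, -1.0]]
CALL [0,0,0.0,0,1,17,85,0,0,0.0,0,2,17,85,0,0,0.0,0,1,17,85,0,0,0.0,0,0,0,0,0,0,0.0,0,0,0,0,0,0,0.0,0,0,0,0,0,0,0.0,0,0,-25,0,0,0,0.0,0,0,-25,0]
end [ 423.9 -299.8   60.2] -81.8
```

Request:
jog_arm --increments '[0,0,0,0,1,17,85,0,0,0,0,1,17,85,0,0,0,0,1,17,85,0,0,0,0,0,0,85,0,0,0,0,0,0,0,0,0,0,0,0,0,0,0,0,0,0,0,0,0]'

```text
t: 28.15
ee_pos: [423.1, -298.5, 9.1]
orientation: [3.133, 0.224, 0.001]
ft_force: [0.0, 0.0, -1.1]
width: 59.8
grasp_force: 30.0
```

Run:
```python
from h import *
o=st(); x,y,z=o["ee_pos"]
tx,ty=466.5,245.5
e=plan([(x,y,130,-82,0,3),(445,-20,200,-35,0,9)])
print();e=plan([(tx,ty,200,5.2,0,8),(tx,ty,130,5.2,0,2)],e)
```

```text
t 28.15 p [ 423.1 -298.5    9.1] F [ 0.   0.  -1.1] w 59.8 g 30.0
[[0.99, 0.142, 0.001], [0.142, -0.99, -0.001], [0.001, 0.001, -1.0]]
CALL [0,0,0.0,0,0,-40,0,0,0,0.0,0,0,-41,0,0,0,0.0,0,0,-40,0,0,0,-5.0,7,-30,-8,0,0,0,-5.5,9,-30,-8,0,0,0,-5.0,12,-28,-7,0,0,0,-5.5,15,-28,-8,0,0,0,-5.0,17,-25,-8,0,0,0,-5.0,20,-25,-8,0,0,0,-5.5,21,-22,-7,0,0,0,-5.0,24,-20,-8,0,0,0,-5.5,25,-19,-8,0]
end [444.8 -19.7 200.1] -34.8

CALL [0,0,-5.0,29,-17,0,0,0,0,-5.0,30,-14,0,0,0,0,-5.0,31,-11,0,0,0,0,-5.0,32,-9,0,0,0,0,-5.0,33,-6,0,0,0,0,-5.0,33,-3,0,0,0,0,-5.0,33,0,0,0,0,0,-5.0,33,3,0,0,0,0,0.0,0,0,35,0,0,0,0.0,0,0,35,0]
end [466.5 245.1 130.1] 5.2
```

Request:
jog_arm --increments '[0,0,0,0,0,-40,0,0,0,0,0,0,-41,0,0,0,0,0,0,-40,0,0,0,-5,7,-30,-8,0,0,0,-5.5,9,-30,-8,0,0,0,-5,12,-28,-7,0,0,0,-5.5,15,-28,-8,0,0,0,-5,17,-25,-8,0,0,0,-5,20,-25,-8,0,0,0,-5.5,21,-22,-7,0,0,0,-5,24,-20,-8,0,0,0,-5.5,25,-19,-8,0]'

```text
t: 29.65
ee_pos: [444.5, -18.5, 200.3]
orientation: [2.782, 1.459, 0.001]
ft_force: [0.0, -0.0, -0.5]
width: 59.7
grasp_force: 30.0
```

Request:
jog_arm --increments '[0,0,-5,29,-17,0,0,0,0,-5,30,-14,0,0,0,0,-5,31,-11,0,0,0,0,-5,32,-9,0,0,0,0,-5,33,-6,0,0,0,0,-5,33,-3,0,0,0,0,-5,33,0,0,0,0,0,-5,33,3,0,0,0,0,0,0,0,35,0,0,0,0,0,0,35,0,0,0,0,0,0,0,0]'

```text
t: 31.02
ee_pos: [464.4, 244.5, 127.9]
orientation: [-2.117, -2.318, 0.007]
ft_force: [0.6, 1.4, -1.0]
width: 59.7
grasp_force: 30.0
```

Run:
```python
from h import *
o=st()
im=get_image("scene"); W=pts(im)
print("knob/post");comps(W,(340,620),(150,320),(113,150),4)
e=plan([(469,246,112,5.2,0,1),(469,246,101,5.2,0,2),(469,246,101,5.2,0,1),(469,246,100,5.2,76,2),(469,246,125,5.2,76,1),(469,246,185,5.2,76,2)])
```

```text
t 31.02 p [464.4 244.5 127.9] F [ 0.6  1.4 -1. ] w 59.7 g 30.0
[[-0.09, 0.996, -0.004], [0.996, 0.09, -0.002], [-0.002, -0.005, -1.0]]
knob/post
(array([555.7, 255.6]), array([20.7, 23.4]), 76.7) n 50 z 119.7 mean [555.8 254.4 119.1]
(array([464.8, 243.2]), array([81.6, 39.9]), 3.9) n 369 z 140.4 mean [463.  236.7 138.4]
(array([377.3, 237.1]), array([15.4, 18. ]), 62.0) n 68 z 134.5 mean [375.2 235.8 131.5]
CALL [0,0,0.0,1,3,17,0,0,0,0.0,0,0,6,0,0,0,0.0,0,0,5,0,0,0,0.0,0,0,0,0,0,0,0.0,0,0,1,76,0,0,0.0,0,0,0,76,0,0,0.0,0,0,-25,76,0,0,0.0,0,0,-30,76,0,0,0.0,0,0,-30,76]
end [468.5 246.3 185.4] 5.2
```

Request:
jog_arm --increments '[0,0,0,1,3,17,0,0,0,0,0,0,6,0,0,0,0,0,0,5,0,0,0,0,0,0,0,0,0,0,0,0,0,1,76,0,0,0,0,0,0,76,0,0,0,0,0,0,76,0,0,0,0,0,-25,76,0,0,0,0,0,-40,76,0,0,0,0,0,-50,76]'

```text
t: 32.33
ee_pos: [468.5, 246.2, 216.2]
orientation: [-2.118, -2.319, 0.003]
ft_force: [0.7, 0.3, 0.1]
width: 66.6
grasp_force: 0.0
```

Request:
jog_arm --increments '[0,0,0,-40,0,-20,76,0,0,0,-50,0,-10,76,0,0,0,-50,0,0,76,0,0,0,-50,0,0,76,0,0,0,-50,-20,0,76,0,0,0,-50,-20,0,76,0,0,0,0,0,0,76,0,0,0,0,0,0,76]'

```text
t: 33.33
ee_pos: [455.7, -45.8, 245.9]
orientation: [2.12, 2.318, 0.001]
ft_force: [0.9, -0.5, 0.0]
width: 66.9
grasp_force: 0.0
```

Run:
```python
from h import *
st()
for c in ("top","scene"):
    im=get_image(c); W=pts(im); cv2.imwrite(f"pics/{c}6.png",im["pixels"]); print(c)
    print("upper");comps(W,(340,620),(150,320),(84,118),100)
    print("box in tray");comps(W,(400,540),(200,290),(109.5,118),20)
    print("knob/post");comps(W,(340,620),(150,320),(119,150),4)
    print("lower walls");comps(W,(340,620),(150,320),(10,28),20)
    print("tins");comps(W,(330,620),(-165,60),(52,80));print("tin bay");comps(W,(340,460),(190,300),(30,70))
    print("boxes",[(np.round(r["centre"]).tolist(),round(r["p"],2)) for r in models.look_for("box_a",c)])
im=get_image("scene");cv2.imwrite("pics/s6c.png",cv2.resize(im["pixels"][120:270,90:330],(800,500),interpolation=cv2.INTER_CUBIC))
```

```text
t 33.33 p [455.7 -45.8 245.9] F [ 0.9 -0.5  0. ] w 66.9 g 0.0
[[-0.089, 0.996, 0.001], [0.996, 0.089, 0.0], [0.0, 0.001, -1.0]]
top
upper
(array([471.8, 246.5]), array([210. ,  82.1]), 5.5) n 2017 z 99.8 mean [470.5 246.   99.5]
box in tray
(array([470.3, 244.3]), array([59.3, 38.6]), 6.1) n 226 z 112.5 mean [470.1 244.4 112.8]
knob/post
(array([558. , 252.8]), array([18.6, 20.3]), 80.5) n 34 z 121.7 mean [557.6 253.5 122. ]
(array([378.4, 236.1]), array([14.8, 18. ]), 77.8) n 28 z 138.0 mean [378.2 234.3 136.4]
lower walls
(array([470. , 214.6]), array([ 60.3, 213.9]), 82.0) n 285 z 20.8 mean [467.6 214.5  20. ]
tins
(array([ 491.5, -124.8]), array([59.1, 60.9]), 71.3) n 360 z 69.4 mean [ 491.6 -126.5   69.6]
(array([451.3,  22.2]), array([42.2, 49.9]), 78.1) n 178 z 70.2 mean [447.8  26.3  70.2]
(array([400.5, -96. ]), array([38.5, 55.8]), 69.3) n 211 z 69.6 mean [400.9 -98.9  69.6]
tin bay
boxes [([467.0, 240.0, 114.0], 0.62)]
scene
upper
(array([471.6, 247. ]), array([214.2,  83.2]), 5.4) n 2015 z 102.3 mean [463.6 244.2 100.7]
box in tray
(array([468.4, 245.7]), array([63.3, 38.4]), 3.7) n 241 z 112.3 mean [467.7 245.1 112.5]
knob/post
(array([559. , 254.1]), array([21.4, 19.6]), 13.2) n 32 z 120.3 mean [557.2 253.5 120.7]
(array([376.8, 237.1]), array([15.3, 18.9]), 54.1) n 62 z 136.1 mean [374.8 235.5 133.9]
lower walls
(array([470.3, 248.1]), array([212.5,  83.4]), 5.6) n 780 z 20.3 mean [458.3 228.1  19.4]
tins
(array([521.3, -28.1]), array([79.9, 60.8]), 68.7) n 589 z 69.3 mean [516.7 -31.   67.9]
(array([ 492.9, -114.3]), array([79.2, 61.5]), 69.9) n 630 z 69.3 mean [ 489.5 -116.6   67.9]
(array([422.2, -34.1]), array([168.7,  61.8]), 67.3) n 1331 z 69.2 mean [418.5 -39.   67.9]
tin bay
(array([409.2, 224.5]), array([44.3, 90.9]), 60.6) n 282 z 47.6 mean [403.4 228.1  47.3]
boxes [([468.0, 241.0, 113.0], 0.64), ([385.0, 224.0, 37.0], 0.2)]
```

View pics/s6c.png

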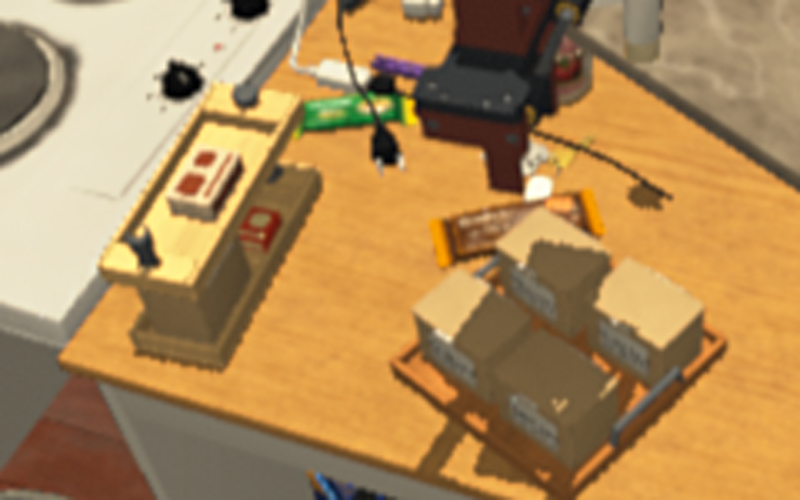

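View pics/top6.png

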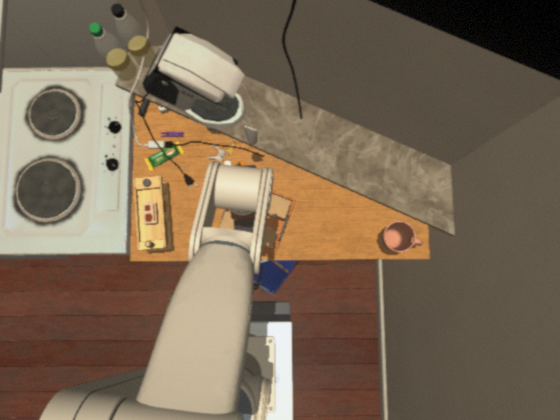

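The box lies in the upper tray at crop (205,180). The tray and lower tray both read about 5.5°, so it's home. All four empties stand upright and no other sachet box is visible, so I'm handing in.

```bash
python3 -c "
from h import *
print(job.close_job())"
```

```text
the job is handed in; nothing more can be done
None
```

I handed the job in at about 33 s; no verdict came back, but the last camera check showed the full tin (4.5 N when lifted) in the lower tray, the upper tray home with the only sachet box in it, the used-up tin and three other empties upright in the carrying tray, and the mug untouched.

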